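Plug the purge manifold's tapered ports

TASK

Shut the manifold's slide valve (grip to the black end mark) and leave it shut while you load. Then take the plugs that are there one after another from the smallest to the largest (yellow, green, blue, red): seat each fully in the port with the ring of its colour and, before the next plug, rock it so that it visibly leans by about ten degrees with its tip still in the port, to check that it is free, and let it settle home upright again. When all are home, slide the valve's grip until it is level with the green pointer; do not disturb the dropper bottles.

Things in the scene. Friction and masses are not known exactly. Their poses are not given: they have to be found in the camera images.
- manifold: The purge manifold, a white deck 172 x 316 mm and 20 mm high, fixed to the table (place and yaw vary). Origin: centre of its underside; its long side is its y axis, +x points away from the robot, z up. Four aluminium tapered ports in a row along y, 42 mm behind its middle (+x) and 76 mm apart, their rims 56 mm above the table; slide valve along its front, 50 mm before its middle.
- microscope: Fixed microscope about 0.35 m tall behind and left of the manifold, nothing of it nearer than x 0.52, between y 0.2 and 0.35: go round in front of it. A fixed dark heating block stands behind the manifold (from about x 0.68 on). Neither is part of the job.
- valve_slide (a joint): Travel of the valve's grip, m: 0 = shut, at the end of the track with the black mark (the manifold's -y end); grows to 0.16 towards the manifold's +y. Stays where it is left; about 1.5 N of friction. The mechanism stops at both ends.
- valve_slide_top (a point): Centre of the top face of the slide valve's black grip: a block 28 mm across the track (manifold x), 20 mm along it (manifold y) and 40 mm tall, its top 74 mm above the table. The aluminium track under it is 40 mm wide, top 34 mm above the table.
- pointer: Small green pointer fixed on the deck just before the track (12 mm across by 10 mm along the track, 18 mm high; origin at the centre of its underside, axes parallel to the manifold's). The open setting: the middle of the valve's grip level with it along the track. Its place along the track varies.
- port_yellow (a point): The port with the yellow ring round its foot, tapered 15 degrees a side, 40 mm wide inside at the rim, open to the deck 36 mm below the rim. This point lies on its axis 26 mm below the rim (30 mm above the table), where the centre of the yellow plug's underside comes to lie when it is fully seated; the plug's flange then stays about 4 mm above the rim. A seated plug is held by its weight only: lifted 10 mm it has room to lean 10 degrees.
- plug_yellow: Tapered plug with yellow head, 78 mm tall, 0.1 to 0.2 kg, bottom-heavy, standing on its small end; may be absent (at least three plugs are there). White cone 30 mm tall, 26 mm wide at the bottom and 42 mm at its top, then a yellow flange 48 mm wide and 5 mm thick, then a round yellow grip 28 mm in diameter from 35 to 78 mm above the bottom. Origin: centre of its underside; z up along its axis.
- port_green (a point): The port with the green ring round its foot, tapered 15 degrees a side, 45 mm wide inside at the rim, open to the deck 36 mm below the rim. This point lies on its axis 26 mm below the rim (30 mm above the table), where the centre of the green plug's underside comes to lie when it is fully seated; the plug's flange then stays about 4 mm above the rim. A seated plug is held by its weight only: lifted 10 mm it has room to lean 10 degrees.
- plug_green: Tapered plug with green head, 78 mm tall, 0.1 to 0.2 kg, bottom-heavy, standing on its small end; may be absent (at least three plugs are there). White cone 30 mm tall, 31 mm wide at the bottom and 47 mm at its top, then a green flange 53 mm wide and 5 mm thick, then a round green grip 28 mm in diameter from 35 to 78 mm above the bottom. Origin: centre of its underside; z up along its axis.
- port_blue (a point): The port with the blue ring round its foot, tapered 15 degrees a side, 50 mm wide inside at the rim, open to the deck 36 mm below the rim. This point lies on its axis 26 mm below the rim (30 mm above the table), where the centre of the blue plug's underside comes to lie when it is fully seated; the plug's flange then stays about 4 mm above the rim. A seated plug is held by its weight only: lifted 10 mm it has room to lean 10 degrees.
- plug_blue: Tapered plug with blue head, 78 mm tall, 0.1 to 0.2 kg, bottom-heavy, standing on its small end; may be absent (at least three plugs are there). White cone 30 mm tall, 36 mm wide at the bottom and 52 mm at its top, then a blue flange 58 mm wide and 5 mm thick, then a round blue grip 28 mm in diameter from 35 to 78 mm above the bottom. Origin: centre of its underside; z up along its axis.
- port_red (a point): The port with the red ring round its foot, tapered 15 degrees a side, 55 mm wide inside at the rim, open to the deck 36 mm below the rim. This point lies on its axis 26 mm below the rim (30 mm above the table), where the centre of the red plug's underside comes to lie when it is fully seated; the plug's flange then stays about 4 mm above the rim. A seated plug is held by its weight only: lifted 10 mm it has room to lean 10 degrees.
- plug_red: Tapered plug with red head, 78 mm tall, 0.1 to 0.2 kg, bottom-heavy, standing on its small end; may be absent (at least three plugs are there). White cone 30 mm tall, 41 mm wide at the bottom and 57 mm at its top, then a red flange 63 mm wide and 5 mm thick, then a round red grip 28 mm in diameter from 35 to 78 mm above the bottom. Origin: centre of its underside; z up along its axis.
- amber_bottle: A brown glass dropper bottle with a blue collar, 28 mm wide, 97 mm tall, a loose bystander; origin at the centre of its underside. Not to be disturbed.
- white_bottle: A white dropper bottle, 28 mm wide, 97 mm tall, a loose bystander; origin at the centre of its underside. Not to be disturbed.
There are look-alikes about, which are no part of the job. Leave any pink look-alike of the plug_red alone.

How it is judged:
On the way, in this order (a step that is already met when the one before it is completed fails the run):
1. the slide valve is shut: its grip is at the black end mark (value of joint valve_slide below 0.006 m), for 0.2 s.
2. the yellow plug (if there is one) is seated in the yellow port with the valve still shut (horizontal distance between plug_yellow and port_yellow below 0.004 m and z of plug_yellow in the frame of port_yellow between -0.004 and 0.004 m and angle between plug_yellow's own z axis and vertical below 0.06 rad and y of plug_yellow in the frame of valve_slide_top above 0.182 m), for 0.3 s.
3. the yellow plug is rocked with the valve still shut: it leans by 5 degrees or more with its tip still inside the port (angle between plug_yellow's own z axis and vertical between 0.087 and 0.6 rad and horizontal distance between plug_yellow and port_yellow below 0.014 m and z of plug_yellow in the frame of port_yellow between -0.004 and 0.024 m and y of plug_yellow in the frame of valve_slide_top above 0.172 m), for 0.1 s.
4. the green plug (if there is one) is seated in the green port with the valve still shut (horizontal distance between plug_green and port_green below 0.004 m and z of plug_green in the frame of port_green between -0.004 and 0.004 m and angle between plug_green's own z axis and vertical below 0.06 rad and y of plug_green in the frame of valve_slide_top above 0.106 m), for 0.3 s.
5. the green plug is rocked with the valve still shut: it leans by 5 degrees or more with its tip still inside the port (angle between plug_green's own z axis and vertical between 0.087 and 0.6 rad and horizontal distance between plug_green and port_green below 0.014 m and z of plug_green in the frame of port_green between -0.004 and 0.024 m and y of plug_green in the frame of valve_slide_top above 0.096 m), for 0.1 s.
6. the blue plug (if there is one) is seated in the blue port with the valve still shut (horizontal distance between plug_blue and port_blue below 0.004 m and z of plug_blue in the frame of port_blue between -0.004 and 0.004 m and angle between plug_blue's own z axis and vertical below 0.06 rad and y of plug_blue in the frame of valve_slide_top above 0.03 m), for 0.3 s.
7. the blue plug is rocked with the valve still shut: it leans by 5 degrees or more with its tip still inside the port (angle between plug_blue's own z axis and vertical between 0.087 and 0.6 rad and horizontal distance between plug_blue and port_blue below 0.014 m and z of plug_blue in the frame of port_blue between -0.004 and 0.024 m and y of plug_blue in the frame of valve_slide_top above 0.02 m), for 0.1 s.
8. the red plug (if there is one) is seated in the red port with the valve still shut (horizontal distance between plug_red and port_red below 0.004 m and z of plug_red in the frame of port_red between -0.004 and 0.004 m and angle between plug_red's own z axis and vertical below 0.06 rad and y of plug_red in the frame of valve_slide_top above -0.046 m), for 0.3 s.
9. the red plug is rocked with the valve still shut: it leans by 5 degrees or more with its tip still inside the port (angle between plug_red's own z axis and vertical between 0.087 and 0.6 rad and horizontal distance between plug_red and port_red below 0.014 m and z of plug_red in the frame of port_red between -0.004 and 0.024 m and y of plug_red in the frame of valve_slide_top above -0.056 m), for 0.1 s.
10. with every plug seated, the slide valve's grip is level with the green pointer (y of valve_slide_top in the frame of pointer between -0.005 and 0.005 m and horizontal distance between plug_yellow and port_yellow below 0.004 m and z of plug_yellow in the frame of port_yellow between -0.004 and 0.004 m and angle between each of plug_yellow, plug_green, plug_blue, plug_red's own z axis and vertical below 0.06 rad and horizontal distance between plug_green and port_green below 0.004 m and z of plug_green in the frame of port_green between -0.004 and 0.004 m and horizontal distance between plug_blue and port_blue below 0.004 m and z of plug_blue in the frame of port_blue between -0.004 and 0.004 m and horizontal distance between plug_red and port_red below 0.004 m and z of plug_red in the frame of port_red between -0.004 and 0.004 m), for 0.2 s.
At the end, for the whole second after the job is handed in: Every plug that is there sits at rest in the port of its colour: its axis within 4 mm of the port's, its underside within 4 mm of the fully seated height, leaning less than 0.06 rad; the valve's grip is within 5 mm of the green pointer along the track (all of step 10 and linear speed of each of plug_yellow, plug_green, plug_blue, plug_red below 0.02 m/s); the robot touches nothing.
It fails at once if the amber dropper bottle is pushed or knocked over (distance of amber_bottle from where it was at the start of the episode above 0.03 m or angle between amber_bottle's own z axis and vertical above 0.4 rad).
It fails at once if the white dropper bottle is pushed or knocked over (distance of white_bottle from where it was at the start of the episode above 0.03 m or angle between white_bottle's own z axis and vertical above 0.4 rad).
Of plug_yellow, plug_green, plug_blue, plug_red only 3 to 4 are there at a start; the rules pass over those that are not, and their reading is None.
At some moment in a run one of plug_yellow, plug_green, plug_blue, plug_red may be knocked a few centimetres aside while the robot is not near it.
It also fails if it takes over 210 s, if anything falls off the work surface, if the arm or the gripper's body presses on something with over 40 N, if the wrist force passes 120 N, or if a joint passes its speed limit or range.

ROBOT

A 6-joint arm with a two-finger parallel gripper is mounted at the origin on a cart in front of the work surface, level with it; the furniture and walls round the work are solid. World frame = base frame: x ahead of the robot, y to its left, z up, the work surface at z = 0. Lengths are in m, angles in rad, forces in N, time in s.
With the tool pointing down it reaches from about 0.4 to 0.825 m from the base axis. Payload 7 kg.
Tool frame: the origin (TCP) lies at the centre of the arm's flange, where the gripper is bolted on; the fingertips stand 178 mm ahead of it and the grasp point (between the pads) lies 159 mm ahead of it; z points along the fingers, y is the direction in which the jaws open and shut (so a half turn about z gives the same grasp; the last joint's range is limited). The gripper opens to 88 mm and grips with 3 to 60 N. Pads are 19 mm wide; open, the fingers measure 130 mm over their backs; the gripper's body (78 mm by 193 mm) begins 47 mm behind the grasp point.
Start: joints at [1.557, 0.359, 0.012, 0, -1.224, -0.288], TCP at [0.201, 0.644, 0.405] pointing down, gripper open.
Joint ranges: [-3.07, 3.07], [-1.43, 2.12], [-1.02, 1.25], [-3.03, 1.67], [-3.05, -0], [-3.03, 3.03]. Speed limits (rad/s): [2.39, 2.39, 3.01, 3.14, 3.14, 3.14].

INTERFACE

Orientations are given as [roll, pitch, yaw] about the fixed x, y, z axes, in that order (R = Rz(yaw) Ry(pitch) Rx(roll)).
In Python, from station import * gives the robot as it stands.
- The arm moves only by the tool send_rows, never from a script. Its argument "motion" is a list of rows, each an object with "offset": the shift along the tool's x, y, z in cm, a list of three; "turn": the turn about the tool's z in degrees. In form: [{"offset": [x, y, z], "turn": turn}, ...]. A call has 1 to 8 rows; each row is the pose to reach, as a shift and turn from the pose commanded when the call began, along the tool's axes at that moment; what a row does not reach only later rows make up. A row lasts 1/10 s, in which the tool goes at most 50 mm and 8.59 degrees, less where a joint would pass 70% of its speed; a pose out of reach is approached as far as the arm can. A call with a gripper value outside its range is refused whole. "hand" is the opening, from -1 (shut) to 1 (fully open), set as the call begins (left out, the last holds). The fingers move at their own pace and stop on an object; "squeeze" is the grip in N (left out, the last holds). Time passes only in rows, so rows that repeat a pose let the fingers close. It gives the time, the measured TCP pose, the force and the opening at its end, in the units of the state.
- get_state(): the state, without advancing time (a new reading comes with each control period).
- grab_frame(name): name is "scene" or "side" or "wrist"; returns a dict with "frame" (400x640x3 uint8, blue, green, red), "range_z" (400x640 float32, m along the optical axis (not along the pixel's ray), 0 where there is no reading), "vertical_fov" (degrees; the focal length in pixels is half the picture's height over the tangent of half this angle, whatever the lens; pixels are square), "cx", "cy" (the principal point, pixels), "k1" (the pictures are not rectified: a ray, as slopes to the right and down, at radius r is drawn at 1 + k1 r^2 times it, then the intrinsics apply), "cam_to_world" (4x4, takes a point from camera to world coordinates). Camera axes: x right, y up, looking along -z (the intrinsics and any distortion apply to the point x, -y, -z); pixel columns grow to the right and rows downward; lengths in m; the calibration is good to about 2 mm. A picture is of the moment at which its call begins.
- job_done(): hands the job in, once; it reports no verdict.
The state is a dict: "t": time; "q": joint angles; "qd": joint speeds; "joint_efforts": joint torques, N m; "eef_pos": TCP position; "ee_rot": TCP orientation; "force": force on the tool from outside, world axes, zero at the start; "moment": the same for the moment, N m; "width": finger opening in m.
Only numpy, scipy, OpenCV 4.12 (cv2) and the standard library are available. Lean on these libraries where they do the work, as an engineer would, in place of code of your own. Each camera call takes 0.05 s, during which the arm holds its last target. There are 200 camera calls.

## Working session

There is one attempt and no reset: what is moved stays moved. The work goes in short steps, Python scripts to look and compute and a tool call to move; the robot and the scene stay as the last step left them, time stands still between calls to the robot, and variables do not carry over. Pictures are saved under pics/ and viewed, about 12 in all and at most 16, crops included, and the job is handed in when it is done.

Besides the shell and the picture viewer there is one more tool, called after "Emit:" as name([rows], argument=value, ...), one row to a line, values as JSON. send_rows: Moves the arm, as the interface text tells. Its arguments: {"type":"object","properties":{"motion":{"type":"array"},"hand":{"type":"number"},"squeeze":{"type":"number"}},"required":["motion"]}

```bash
mkdir -p pics; ls
cat > h.py <<'E'
from station import *
import numpy as np, cv2
def grab(n):
    f=grab_frame(n); np.savez('last_%s.npz'%n,**f); return f
def last(n): return dict(np.load('last_%s.npz'%n))
def K(f):
    fl=200/np.tan(np.radians(float(f['vertical_fov']))/2)
    return fl,float(f['cx']),float(f['cy']),float(f['k1'])
def ray(f,u,v):
    fl,cx,cy,k=K(f); d=np.array([(u-cx)/fl,(v-cy)/fl]); s=d.copy()
    for _ in range(20): s=d/(1+k*(s@s))
    T=f['cam_to_world']; return T[:3,3],T[:3,:3]@np.array([s[0],-s[1],-1.])
def onz(f,u,v,z):
    o,d=ray(f,u,v); return o+d*(z-o[2])/d[2]
def dep(f,u,v):
    o,d=ray(f,u,v); return o+d*f['range_z'][int(round(v)),int(round(u))]
def proj(f,p):
    fl,cx,cy,k=K(f); T=f['cam_to_world']; c=T[:3,:3].T@(np.array(p)-T[:3,3])
    s=np.array([c[0],-c[1]])/-c[2]; s=s*(1+k*(s@s)); return s[0]*fl+cx,s[1]*fl+cy
E
python3 - <<'E'
from h import *
print(get_state())
for n in ('scene','side','wrist'):
    f=grab(n); cv2.imwrite('pics/a_%s.png'%n,f['frame']); print(n,K(f),f['cam_to_world'].round(3).tolist())
E
```

```text
pics
{'t': 0.0, 'q': array([ 1.55707565e+00,  3.59410768e-01,  1.10941634e-02, -3.44367367e-04,
       -1.22410664e+00, -2.88109658e-01]), 'qd': array([ 6.61229427e-04, -3.61735756e-04,  1.20622018e-03,  1.46330798e-03,
       -1.00230411e-05,  1.87030787e-04]), 'joint_efforts': array([ 8.45148634e-05, -5.82722747e+01,  2.93042600e+01,  6.99670047e+00,
        6.81356833e-03, -1.50049505e-04]), 'eef_pos': array([0.2005943 , 0.64431718, 0.40372341]), 'ee_rot': array([ 3.13994080e+00, -1.51932196e-04, -3.01947481e-01]), 'force': array([1.02949559, 0.23117194, 0.18228427]), 'moment': array([0.0300965 , 0.02628868, 0.00223611]), 'width': 0.08758697226327634}
scene (np.float64(441.78546289704246), 318.61303501034354, 197.42062893267465, -0.1061783534779859) [[-0.483, 0.363, -0.797, -0.679], [-0.876, -0.218, 0.431, 0.63], [-0.018, 0.906, 0.423, 0.739], [0.0, 0.0, 0.0, 1.0]]
side (np.float64(371.1377361681972), 323.3940011393817, 191.5031568127742, -0.05268765350115422) [[0.603, 0.638, -0.478, 0.02], [-0.797, 0.488, -0.354, -0.432], [0.007, 0.595, 0.804, 0.993], [0.0, 0.0, 0.0, 1.0]]
wrist (np.float64(291.4704889143532), 323.63508666600205, 200.64187866989548, -0.050332240015213164) [[-0.297, 0.918, 0.264, 0.273], [-0.955, -0.286, -0.08, 0.624], [0.002, -0.276, 0.961, 0.385], [0.0, 0.0, 0.0, 1.0]]
```

View pics/a_scene.png

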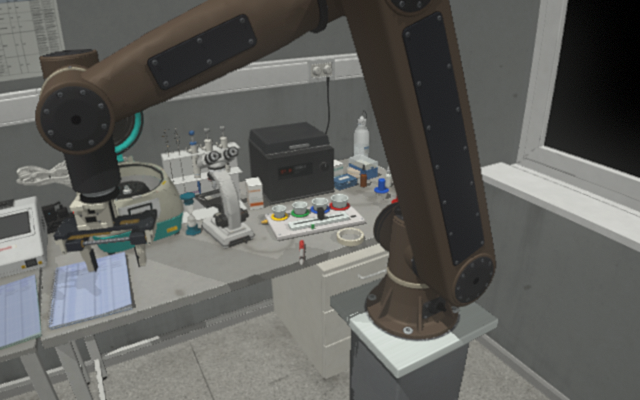

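View pics/a_side.png

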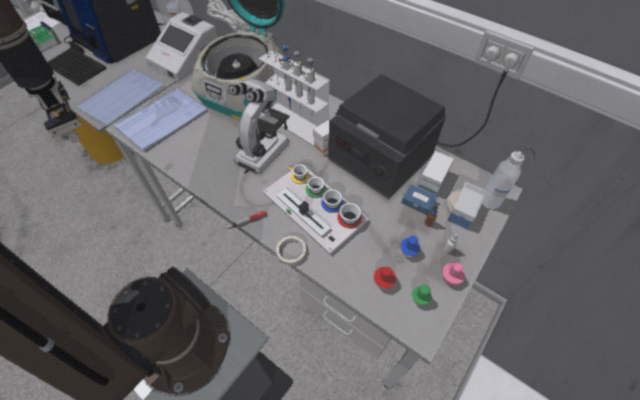

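The side view shows the ports, yellow (300,172) to red (349,213), with the grip at (304,208) on the track. The plugs are blue (411,245), red (385,277) and green (423,294), with the pink look-alike at (454,272). The amber bottle is at (430,218) and the white one at (451,243). I see no yellow plug yet, so I'll check a close crop and take measurements.

Run:
```python
from h import *
f=last('side'); im=f['frame']
c=cv2.resize(im[150:310,255:475],None,fx=3.6,fy=3.6,interpolation=cv2.INTER_CUBIC); cv2.imwrite('pics/b.png',c)
hsv=cv2.cvtColor(im,cv2.COLOR_BGR2HSV)
R={'red':[(0,6),(174,180)],'pink':[(165,173)],'yellow':[(20,34)],'green':[(45,85)],'blue':[(105,130)],'orange':[(7,19)]}
for n,rs in R.items():
    m=sum(cv2.inRange(hsv,(a,110,60),(b,255,255)) for a,b in rs)
    k,l,s,ce=cv2.connectedComponentsWithStats(m)
    for i in range(1,k):
        if s[i,4]>12 and s[i,0]>180:
            p=dep(f,*ce[i]); print(n,ce[i].round(1),s[i].tolist(),p.round(3))
```

```text
red [257.5 215.1] [250, 211, 15, 9, 60] [0.402 0.107 0.018]
red [347.2 222.5] [338, 214, 23, 14, 85] [ 0.542 -0.136  0.031]
red [384.3 277.1] [374, 267, 21, 21, 359] [ 0.445 -0.323  0.062]
yellow [299.3 178.9] [292, 174, 17, 9, 66] [0.589 0.091 0.024]
green [310.6 192.9] [307, 187, 10, 10, 29] [0.566 0.025 0.025]
green [420.4 294.2] [413, 286, 17, 19, 205] [ 0.463 -0.424  0.059]
blue [284.6  47.8] [283, 46, 4, 5, 16] [0.808 0.316 0.314]
blue [285.3  58.2] [283, 57, 6, 3, 13] [0.808 0.316 0.275]
blue [328.6 207.6] [322, 200, 17, 12, 64] [ 0.553 -0.057  0.028]
blue [410.  245.7] [401, 236, 18, 20, 277] [ 0.574 -0.331  0.056]
```

View pics/b.png

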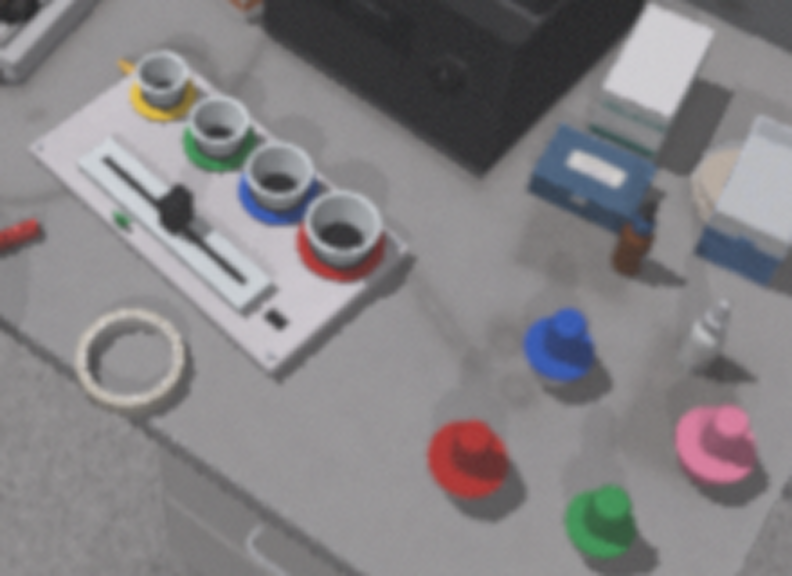

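The crop confirms green (605,515), blue (560,345) and red (470,455). The pink one (718,440) and the blue box are not wanted. I see no yellow plug, only a small orange scrap behind the yellow port. Pointer (121,219), grip (178,200) and black mark (276,318), all crop pixels.

Run:
```python
from h import *
f=last('side')
def C(x,y): return 255+x/3.6,150+y/3.6
P={}
for n,x,y,z in [('yellow',163,72,.056),('green',219,122,.056),('blue',279,170,.056),('red',342,217,.056),('grip',177,192,.074),('ptr',121,219,.038),('mark',276,318,.02),('c1',36,148,.02),('c2',276,365,.02),('c3',408,250,.02),('Pred',476,434,.078),('Pgreen',613,495,.078),('Pblue',570,320,.078),('amber',648,200,.097),('white',724,308,.097)]:
    u,v=C(x,y); P[n]=onz(f,u,v,z); print(n,P[n][:2].round(3),dep(f,u,v).round(3))
d=P['yellow']-P['red']; print('yaw y axis',np.degrees(np.arctan2(-d[0],d[1])),np.linalg.norm(d)/3)
```

```text
yellow [0.601 0.095] [0.614 0.107 0.035]
green [0.586 0.019] [0.604 0.033 0.026]
blue [ 0.577 -0.054] [ 0.592 -0.044  0.03 ]
red [ 0.57  -0.125] [ 0.585 -0.117  0.029]
grip [ 0.496 -0.007] [ 0.495 -0.008  0.075]
ptr [0.463 0.03 ] [0.471 0.037 0.022]
mark [ 0.475 -0.127] [ 0.476 -0.127  0.018]
c1 [0.484 0.15 ] [0.484 0.15  0.019]
c2 [ 0.44  -0.153] [ 0.442 -0.151  0.015]
c3 [ 0.597 -0.178] [ 0.601 -0.176  0.013]
Pred [ 0.458 -0.321] [ 0.458 -0.321  0.078]
Pgreen [ 0.477 -0.426] [ 0.476 -0.426  0.08 ]
Pblue [ 0.585 -0.33 ] [ 0.585 -0.33   0.079]
amber [ 0.711 -0.329] [ 0.712 -0.329  0.096]
white [ 0.656 -0.423] [ 0.658 -0.423  0.094]
yaw y axis -8.125256385339693 0.07408916205116889
```

```bash
cat >> h.py <<'E'
def go(*wps):
    "wps (x,y,z TCP,yaw deg): print offsets cm/turn deg from current pose"
    s=get_state(); p=s['eef_pos']; psi=s['ee_rot'][2]; c,n=np.cos(psi),np.sin(psi)
    print('at',p.round(4),'yaw',np.degrees(psi).round(2),'rpy',s['ee_rot'].round(3),'q',s['q'].round(2),'w',round(s['width'],4),'F',s['force'].round(1),'t',s['t'])
    for w in wps:
        d=np.array(w[:3])-p; t=-(w[3]-np.degrees(psi)); t=(t+180)%360-180
        print([round(100*float(v),2) for v in (c*d[0]+n*d[1], n*d[0]-c*d[1], -d[2])],round(t,1))
E
python3 -c "
from h import *
go((.36,.44,.40,-10),(.42,.15,.40,-8),(.485,-.005,.38,-8))"
```

```text
at [0.2006 0.6443 0.404 ] yaw -17.29 rpy [ 3.14  -0.    -0.302] q [ 1.56  0.36  0.01 -0.   -1.22 -0.29] w 0.0875 F [ 0.2  0.8 -0.6] t 0.15
[21.3, 14.77, 0.4] -7.3
[35.65, 40.68, 0.4] -9.3
[46.46, 53.54, 2.4] -9.3
```

Emit:
send_rows([
  {"offset": [4.2, 3, 0.4], "turn": -7},
  {"offset": [8.4, 6, 0.4], "turn": -7},
  {"offset": [12.6, 9, 0.4], "turn": -7},
  {"offset": [16.8, 12, 0.4], "turn": -7},
  {"offset": [21, 15, 0.4], "turn": -7},
  {"offset": [23.5, 19, 0.4], "turn": -9},
  {"offset": [26, 23, 0.4], "turn": -9},
  {"offset": [28, 27, 0.4], "turn": -9.3},
], hand=-0.2)

```text
t: 0.95
eef_pos: [0.3882, 0.3012, 0.4004]
ee_rot: [3.141, 0.0, -0.14]
force: [0.8, 0.1, 0.5]
width: 0.036
```

```bash
python3 -c "
from h import *
go((.42,.15,.40,-8),(.47,-.005,.37,-8))"
```

```text
at [0.3882 0.3012 0.4004] yaw -8.02 rpy [ 3.141  0.    -0.14 ] q [ 1.06  0.06 -0.39  0.   -1.13  0.37] w 0.036 F [0.8 0.1 0.5] t 0.95
[5.26, 14.53, 0.04] -0.0
[12.38, 29.18, 3.04] -0.0
```

Emit:
send_rows([
  {"offset": [1.8, 4.6, 0], "turn": 0},
  {"offset": [3.6, 9.2, 0], "turn": 0},
  {"offset": [5.3, 13.8, 0], "turn": 0},
  {"offset": [7, 18, 1], "turn": 0},
  {"offset": [9, 22, 2], "turn": 0},
  {"offset": [11, 26, 3], "turn": 0},
  {"offset": [12.4, 29.2, 3], "turn": 0},
  {"offset": [12.4, 29.2, 3], "turn": 0},
], hand=0.2)

```text
t: 1.75
eef_pos: [0.4702, -0.0061, 0.37]
ee_rot: [3.14, 0.001, -0.144]
force: [-0.9, 0.4, -0.3]
width: 0.0524
```

```bash
python3 -c "
from h import *
f=grab('wrist'); cv2.imwrite('pics/c.png',f['frame'])
go((.496,-.007,.35,-8))"
```

```text
at [ 0.47   -0.0048  0.3702] yaw -8.22 rpy [ 3.141e+00  1.000e-03 -1.430e-01] q [ 0.41  0.04 -0.47 -0.   -1.05  1.02] w 0.0527 F [ 0.2 -0.2 -0.6] t 1.8
[2.6, -0.15, 2.02] -0.2
```

View pics/c.png

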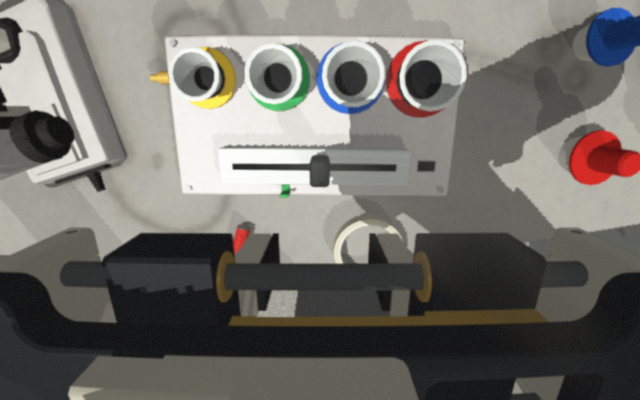

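The wrist view shows the port rims at (196,74), (276,75), (351,77) and (433,76), the grip at (319,158), the pointer at (287,190) and the mark at (427,166). The orange item at (160,77) is a fitting on the manifold, and there is no yellow plug. Next I'll measure the rims, grip and pointer.

```bash
cat >> h.py <<'E'
def cloud(f):
    fl,cx,cy,k=K(f); v,u=np.mgrid[0:400,0:640]; m=np.array([[fl,0,cx],[0,fl,cy],[0,0,1]])
    s=cv2.undistortPoints(np.stack([u,v],-1).reshape(-1,1,2).astype(float),m,np.array([k,0,0,0,0.])).reshape(400,640,2)
    T=f['cam_to_world']; d=np.stack([s[...,0],-s[...,1],-np.ones((400,640))],-1)*f['range_z'][...,None]
    return d@T[:3,:3].T+T[:3,3]
from scipy.optimize import least_squares
def circ(p):
    r=least_squares(lambda a:np.hypot(p[:,0]-a[0],p[:,1]-a[1])-a[2],[*p.mean(0),.02],loss='soft_l1',f_scale=.001); return r.x
E
python3 - <<'E'
from h import *
f=last('wrist'); W=cloud(f); z=W[...,2]; v,u=np.mgrid[0:400,0:640]; ok=(f['range_z']>0)&(v<215)
for n,(a,b) in dict(yellow=(196,74),green=(276,75),blue=(351,77),red=(433,76)).items():
    near=ok&(np.hypot(u-a,v-b)<40)
    m=near&(z>.05)&(z<.062)
    print(n,m.sum(),circ(W[m][:,:2]).round(4),np.median(z[m]).round(4),'ray',onz(f,a,b,.056)[:2].round(4))
m=ok&(z>.066)&(z<.082)&(abs(u-319)<25)&(abs(v-158)<30); print('grip',m.sum(),W[m].mean(0).round(4),W[m].min(0).round(4),W[m].max(0).round(4))
hsv=cv2.cvtColor(f['frame'],cv2.COLOR_BGR2HSV)
g=(cv2.inRange(hsv,(45,90,50),(85,255,255))>0)&(abs(u-287)<15)&(abs(v-190)<12); print('ptr',g.sum(),W[g].mean(0).round(4),u[g].mean(),v[g].mean())
b=(f['frame'].max(2)<60)&(abs(u-427)<18)&(abs(v-166)<12)
print('mark',u[b].mean(),v[b].mean(),onz(f,u[b].mean(),v[b].mean(),.02).round(4))
for c in [(174,43),(463,44),(440,189),(191,188)]: print(onz(f,*c,.02).round(4))
# black-slot grip in two views
fs=last('side'); o1,d1=ray(f,319,152); o2,d2=ray(fs,304.2,203.3)
A=np.stack([d1,-d2],1); t=np.linalg.lstsq(A,o2-o1,rcond=None)[0]; print('2view grip',(o1+d1*t[0]).round(4),(o2+d2*t[1]).round(4))
E
```

```text
yellow 1041 [0.6018 0.1    0.0215] 0.0561 ray [0.602  0.0988]
green 1151 [0.5906 0.0257 0.0238] 0.0563 ray [0.5892 0.0234]
blue 1277 [ 0.579  -0.0487  0.0263] 0.0563 ray [ 0.5773 -0.0465]
red 1434 [ 0.5678 -0.1232  0.0288] 0.0562 ray [ 0.5678 -0.1241]
grip 565 [ 0.4945 -0.0043  0.0745] [ 0.4798 -0.015   0.0662] [0.5081 0.0067 0.0772]
ptr 87 [0.4727 0.0384 0.0368] 284.67816091954023 190.6551724137931
mark 425.8347107438017 165.59504132231405 [ 0.4749 -0.1244  0.02  ]
[0.6428 0.1286 0.02  ]
[ 0.5984 -0.171   0.02  ]
[ 0.4447 -0.1398  0.02  ]
[0.4879 0.1503 0.02  ]
2view grip [ 0.5113 -0.0061  0.0539] [0.506  0.0017 0.0547]
```

```bash
python3 -c "
from h import *
go((.4945,-.0043,.30,-8.5),(.4945,-.0043,.226,-8.5))"
```

```text
at [ 0.47   -0.0048  0.3702] yaw -8.22 rpy [ 3.141e+00  1.000e-03 -1.430e-01] q [ 0.41  0.04 -0.47 -0.   -1.05  1.02] w 0.0527 F [ 0.2 -0.2 -0.6] t 1.8
[2.42, -0.39, 7.02] 0.3
[2.42, -0.39, 14.42] 0.3
```

Emit:
send_rows([
  {"offset": [1.2, -0.2, 3.5], "turn": 0.3},
  {"offset": [2.4, -0.4, 7], "turn": 0.3},
  {"offset": [2.4, -0.4, 11], "turn": 0.3},
  {"offset": [2.4, -0.4, 14.4], "turn": 0.3},
  {"offset": [2.4, -0.4, 14.4], "turn": 0.3},
])

```text
t: 2.3
eef_pos: [0.4923, -0.002, 0.2229]
ee_rot: [3.138, 0.007, -0.145]
force: [-0.3, -0.7, -0.0]
width: 0.0525
```

Emit:
send_rows([
  {"offset": [0, 0, 0], "turn": 0},
  {"offset": [0, 0, 0], "turn": 0},
  {"offset": [0, 0, 0], "turn": 0},
  {"offset": [0, 0, 0], "turn": 0},
  {"offset": [0, 0, 0], "turn": 0},
], hand=-1, squeeze=12)

```text
t: 2.8
eef_pos: [0.4946, -0.0024, 0.2278]
ee_rot: [-3.141, -0.002, -0.145]
force: [-0.9, -0.8, 6.8]
width: 0.0198
```

Emit:
send_rows([
  {"offset": [0, 1.5, 0], "turn": 0},
  {"offset": [0, 3, 0], "turn": 0},
  {"offset": [0, 4.5, 0], "turn": 0},
  {"offset": [0, 6, 0], "turn": 0},
  {"offset": [0, 6.8, 0], "turn": 0},
  {"offset": [0, 7.2, 0], "turn": 0},
  {"offset": [0, 7.4, 0], "turn": 0},
  {"offset": [0, 7.4, 0], "turn": 0},
])

```text
t: 3.6
eef_pos: [0.4835, -0.0761, 0.2277]
ee_rot: [-3.142, -0.001, -0.145]
force: [-2.8, -1.0, 8.9]
width: 0.0198
```

Emit:
send_rows([
  {"offset": [0, 0.2, 0], "turn": 0},
  {"offset": [0, 0.4, 0], "turn": 0},
  {"offset": [0, 0.4, 0], "turn": 0},
  {"offset": [0, 0.4, 0], "turn": 0},
])

```text
t: 4.0
eef_pos: [0.4831, -0.079, 0.2278]
ee_rot: [-3.14, -0.001, -0.145]
force: [-4.9, 8.4, 10.3]
width: 0.0197
```

Emit:
send_rows([
  {"offset": [0, -0.2, 0], "turn": 0},
  {"offset": [0, -0.2, 0], "turn": 0},
  {"offset": [0, -0.2, 0], "turn": 0},
  {"offset": [0, -0.2, -4], "turn": 0},
  {"offset": [0, -0.2, -8], "turn": 0},
  {"offset": [0, -0.2, -12], "turn": 0},
  {"offset": [0, -0.2, -16], "turn": 0},
], hand=0.2)

```text
t: 4.7
eef_pos: [0.4829, -0.0778, 0.3882]
ee_rot: [3.141, 0.0, -0.145]
force: [1.1, 1.0, 0.2]
width: 0.0522
```

```bash
python3 -c "
from h import *
go((.43,-.34,.40,-8.5))"
```

```text
at [ 0.4829 -0.0778  0.3882] yaw -8.3 rpy [ 3.141  0.    -0.145] q [ 0.24  0.06 -0.41  0.   -1.1   1.18] w 0.0522 F [1.1 1.  0.2] t 4.7
[-1.45, 26.71, -1.18] 0.2
```

Emit:
send_rows([
  {"offset": [-0.2, 4.5, -1], "turn": 0},
  {"offset": [-0.4, 9, -1.2], "turn": 0},
  {"offset": [-0.6, 13.5, -1.2], "turn": 0},
  {"offset": [-0.9, 18, -1.2], "turn": 0},
  {"offset": [-1.2, 22.5, -1.2], "turn": 0},
  {"offset": [-1.5, 26.7, -1.2], "turn": 0},
  {"offset": [-1.5, 26.7, -1.2], "turn": 0},
  {"offset": [-1.5, 26.7, -1.2], "turn": 0},
], hand=0.3)

```text
t: 5.5
eef_pos: [0.4293, -0.3407, 0.398]
ee_rot: [-3.141, 0.001, -0.148]
force: [0.1, 0.4, -0.4]
width: 0.0572
```

```bash
cat >> h.py <<'E'
R={'red':[(0,5),(176,180)],'pink':[(160,175)],'green':[(45,85)],'blue':[(105,130)],'yellow':[(18,34)]}
def plugs(f):
    W=cloud(f); hsv=cv2.cvtColor(f['frame'],cv2.COLOR_BGR2HSV); z=W[...,2]
    for n,rs in R.items():
        m=sum(cv2.inRange(hsv,(a,100,40),(b,255,255)) for a,b in rs)
        k,l,s,ce=cv2.connectedComponentsWithStats(m)
        for i in range(1,k):
            if s[i,4]<150: continue
            q=W[l==i]; zt=np.percentile(q[:,2],97); t=q[(q[:,2]>zt-.008)]
            (cx,cy),r=cv2.minEnclosingCircle((t[:,:2]*1000).astype(np.float32))
            print(n,ce[i].round(),s[i,4],'ztop',zt.round(4),'top mean',t.mean(0).round(4)[:2],'encl',round(cx/1000,4),round(cy/1000,4),'r',round(r,1))
E
python3 - <<'E'
from h import *
f=grab('wrist'); cv2.imwrite('pics/d.png',f['frame']); plugs(f); go()
E
```

```text
red [141.  93.] 1024 ztop 0.028 top mean [ 0.5635 -0.1448] encl 0.5375 -0.2291 r 125.4
red [302. 158.] 2199 ztop 0.0794 top mean [ 0.4621 -0.3184] encl 0.4774 -0.3286 r 33.9
red [ 21. 238.] 353 ztop 0.0187 top mean [0.4105 0.0988] encl 0.4486 -0.1123 r 243.9
pink [419.  24.] 2553 ztop 0.0798 top mean [ 0.5825 -0.4619] encl 0.5482 -0.4124 r 76.7
green [10. 74.] 177 ztop 0.0279 top mean [0.6136 0.0104] encl 0.5628 -0.1607 r 198.2
green [ 18. 118.] 249 ztop 0.0281 top mean [0.5644 0.021 ] encl 0.5362 -0.1515 r 201.0
green [390. 132.] 1560 ztop 0.0798 top mean [ 0.4765 -0.4223] encl 0.4886 -0.3934 r 46.0
blue [291.  41.] 2416 ztop 0.0796 top mean [ 0.5848 -0.3272] encl 0.5523 -0.3374 r 50.1
blue [68. 70.] 255 ztop 0.0282 top mean [ 0.6049 -0.0625] encl 0.6052 -0.0588 r 19.1
blue [ 76. 117.] 309 ztop 0.028 top mean [ 0.5511 -0.0554] encl 0.5281 -0.1887 r 163.0
yellow [216. 277.] 554 ztop 0.3082 top mean [ 0.4636 -0.312 ] encl 0.4789 -0.3299 r 31.9
yellow [432. 280.] 444 ztop 0.308 top mean [ 0.454  -0.3745] encl 0.4741 -0.362 r 32.0
yellow [411. 319.] 3422 ztop 0.3195 top mean [ 0.4499 -0.3635] encl 0.4616 -0.3637 r 44.3
at [ 0.4296 -0.3398  0.3982] yaw -8.37 rpy [-3.141e+00  1.000e-03 -1.460e-01] q [-0.31  0.15 -0.28 -0.   -1.14  1.74] w 0.0571 F [ 0.6 -0.3 -0.3] t 5.55
```

View pics/d.png

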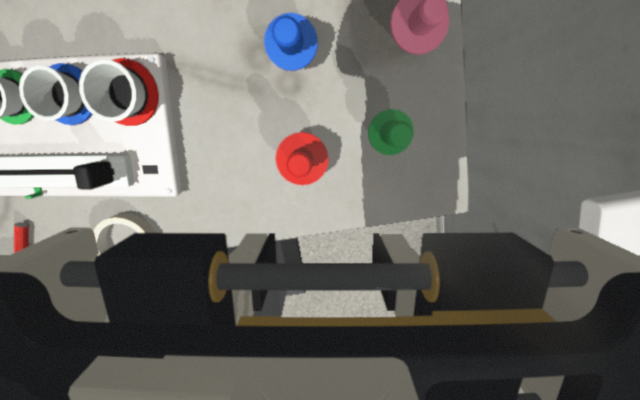

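The view shows green at (390,132), top about (397,130), red (302,158), blue (291,41) and pink (419,24). The valve grip sits beside its mark at (95,174). I'll tighten the head-top estimates.

```bash
cat >> h.py <<'E'
def tops(f,names=('red','green','blue'),zr=(.070,.086)):
    W=cloud(f); hsv=cv2.cvtColor(f['frame'],cv2.COLOR_BGR2HSV); z=W[...,2]; o={}
    for n in names:
        m=sum(cv2.inRange(hsv,(a,90,30),(b,255,255)) for a,b in R[n]); m=cv2.dilate(m,np.ones((3,3)))>0
        m&=(z>zr[0])&(z<zr[1]); zt=np.median(z[m]); m&=abs(z-zt)<.004
        k,l,s,ce=cv2.connectedComponentsWithStats(m.astype(np.uint8))
        if k<2: print(n,'none');continue
        i=1+np.argmax(s[1:,4]); q=W[l==i]; b=(q.max(0)+q.min(0))/2
        o[n]=onz(f,*ce[i],zt); print(n,s[i,4],'z',zt.round(4),'ray',o[n][:2].round(4),'box',b[:2].round(4),(q.max(0)-q.min(0)).round(3)[:2])
    return o
E
python3 - <<'E'
from h import *
tops(last('wrist')); tops(last('side'))
go((.476,-.4235,.30,-8.5),(.476,-.4235,.22,-8.5))
E
```

```text
red 508 z 0.0784 ray [ 0.461  -0.3175] box [ 0.4605 -0.317 ] [0.027 0.027]
green 529 z 0.0784 ray [ 0.4761 -0.4235] box [ 0.476  -0.4243] [0.026 0.026]
blue 725 z 0.0783 ray [ 0.5859 -0.3269] box [ 0.5862 -0.3268] [0.027 0.028]
red 77 z 0.0763 ray [ 0.4571 -0.3211] box [ 0.4572 -0.3214] [0.026 0.025]
green 126 z 0.0746 ray [0.5032 1.6298] box [0.5032 1.6394] [0.1   0.118]
blue 57 z 0.0773 ray [ 0.5834 -0.3289] box [ 0.5847 -0.3283] [0.025 0.023]
at [ 0.4296 -0.3398  0.3982] yaw -8.37 rpy [-3.141e+00  1.000e-03 -1.460e-01] q [-0.31  0.15 -0.28 -0.   -1.14  1.74] w 0.0571 F [ 0.6 -0.3 -0.3] t 5.55
[5.81, 7.6, 9.82] 0.1
[5.81, 7.6, 17.82] 0.1
```

Emit:
send_rows([
  {"offset": [2, 2.5, 3], "turn": 0},
  {"offset": [4, 5, 6], "turn": 0},
  {"offset": [5.8, 7.6, 8.5], "turn": 0},
  {"offset": [5.8, 7.6, 12], "turn": 0},
  {"offset": [5.8, 7.6, 15.5], "turn": 0},
  {"offset": [5.8, 7.6, 17.8], "turn": 0},
  {"offset": [5.8, 7.6, 17.8], "turn": 0},
  {"offset": [5.8, 7.6, 17.8], "turn": 0},
])

```text
t: 6.35
eef_pos: [0.4772, -0.4224, 0.2212]
ee_rot: [3.141, 0.0, -0.143]
force: [-0.2, -0.1, 1.1]
width: 0.0571
```

Emit:
send_rows([
  {"offset": [0, 0, 0], "turn": 0},
  {"offset": [0, 0, 0], "turn": 0},
  {"offset": [0, 0, 0], "turn": 0},
  {"offset": [0, 0, 0], "turn": 0},
  {"offset": [0, 0, 0], "turn": 0},
], hand=-1, squeeze=10)

```text
t: 6.85
eef_pos: [0.4765, -0.4234, 0.2214]
ee_rot: [3.141, -0.001, -0.145]
force: [0.6, -0.9, 3.7]
width: 0.0278
```

Emit:
send_rows([
  {"offset": [0, 0, -3], "turn": 0},
  {"offset": [0, 0, -7], "turn": 0},
  {"offset": [0, 0, -11], "turn": 0},
  {"offset": [0, 0, -14], "turn": 0},
  {"offset": [0, 0, -14], "turn": 0},
])

```text
t: 7.35
eef_pos: [0.4771, -0.4238, 0.366]
ee_rot: [3.138, -0.007, -0.144]
force: [0.3, 0.4, -0.7]
width: 0.0276
```

Run:
```python
from h import *
f=grab('wrist'); cv2.imwrite('pics/e.png',f['frame'][100:400,150:500]); go((.49,-.2,.36,-8.5),(.5906,.0257,.36,-8.5),(.5906,.0257,.30,-8.5))
```

```text
at [ 0.4766 -0.4233  0.363 ] yaw -8.3 rpy [ 3.14  -0.004 -0.145] q [-0.42  0.32 -0.14  0.   -1.11  1.85] w 0.0278 F [-0.3  0.8 -2.4] t 7.4
[-1.9, -22.29, 0.3] 0.2
[4.8, -46.08, 0.3] 0.2
[4.8, -46.08, 6.3] 0.2
```

View pics/e.png

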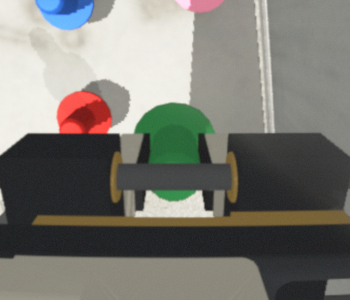

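The green plug is held upright between the fingers, at crop (175,150). Before approaching I'll check the block's position and height.

Run:
```python
from h import *
W=cloud(last('side')); f=last('side')
m=(W[...,2]>.03)&(W[...,2]<.5)&(f['range_z']>0)&(W[...,0]>.64)&(W[...,0]<.95)
for a in np.arange(-.2,.2,.05):
    q=W[m&(W[...,1]>a)&(W[...,1]<a+.05)]
    print(round(a,2),'minx',np.percentile(q[:,0],2).round(3),'top',np.percentile(q[:,2],95).round(3),'minx of z>.2',q[q[:,2]>.2][:,0].min().round(3) if (q[:,2]>.2).any() else None)
```

```text
-0.2 minx 0.705 top 0.241 minx of z>.2 0.733
-0.15 minx 0.691 top 0.242 minx of z>.2 0.737
-0.1 minx 0.712 top 0.242 minx of z>.2 0.73
-0.05 minx 0.716 top 0.242 minx of z>.2 0.735
-0.0 minx 0.72 top 0.242 minx of z>.2 0.752
0.05 minx 0.724 top 0.241 minx of z>.2 0.755
0.1 minx 0.734 top 0.1 minx of z>.2 None
0.15 minx 0.752 top 0.242 minx of z>.2 0.777
```

Emit:
send_rows([
  {"offset": [-0.5, -4.5, 0], "turn": 0},
  {"offset": [-1, -9, 0], "turn": 0},
  {"offset": [-1.5, -13.5, 0], "turn": 0},
  {"offset": [-1.9, -18, 0], "turn": 0},
  {"offset": [-1.9, -22.3, 0], "turn": 0},
  {"offset": [-0.5, -26.6, 0], "turn": 0.2},
  {"offset": [0.5, -31, 0], "turn": 0.2},
  {"offset": [1.5, -35, 0], "turn": 0.2},
])

```text
t: 8.2
eef_pos: [0.5415, -0.077, 0.3593]
ee_rot: [3.141, 0.002, -0.148]
force: [1.0, -0.7, -1.0]
width: 0.0275
```

Run:
```python
from h import *
go((.5906,.0257,.36,-8.5),(.5906,.0257,.28,-8.5),(.5906,.0257,.258,-8.5))
```

```text
at [ 0.5415 -0.077   0.3593] yaw -8.49 rpy [ 3.141e+00  2.000e-03 -1.480e-01] q [ 0.22  0.18 -0.34 -0.   -1.05  1.21] w 0.0275 F [ 1.  -0.7 -1. ] t 8.2
[3.34, -10.88, -0.07] 0.0
[3.34, -10.88, 7.93] 0.0
[3.34, -10.88, 10.13] 0.0
```

Emit:
send_rows([
  {"offset": [1.7, -4.5, 0], "turn": 0},
  {"offset": [3.3, -9, 0], "turn": 0},
  {"offset": [3.3, -10.9, 0], "turn": 0},
  {"offset": [3.3, -10.9, 3], "turn": 0},
  {"offset": [3.3, -10.9, 6], "turn": 0},
  {"offset": [3.3, -10.9, 8], "turn": 0},
  {"offset": [3.3, -10.9, 9], "turn": 0},
  {"offset": [3.3, -10.9, 9.5], "turn": 0},
])

```text
t: 9.0
eef_pos: [0.5898, 0.0236, 0.264]
ee_rot: [3.14, 0.003, -0.149]
force: [0.1, 0.5, -0.8]
width: 0.0276
```

Emit:
send_rows([
  {"offset": [0, 0, 0.2], "turn": 0},
  {"offset": [0, 0, 0.4], "turn": 0},
  {"offset": [0, 0, 0.6], "turn": 0},
  {"offset": [0, 0, 0.8], "turn": 0},
  {"offset": [0, 0, 0.8], "turn": 0},
], squeeze=6)

```text
t: 9.5
eef_pos: [0.5904, 0.0239, 0.2578]
ee_rot: [-3.141, -0.0, -0.148]
force: [0.8, 0.6, -0.9]
width: 0.0274
```

Emit:
send_rows([
  {"offset": [0, -0.15, 0.2], "turn": 0},
  {"offset": [0, -0.15, 0.4], "turn": 0},
  {"offset": [0, -0.15, 0.5], "turn": 0},
  {"offset": [0, -0.15, 0.5], "turn": 0},
], squeeze=4)

```text
t: 9.9
eef_pos: [0.5909, 0.0252, 0.2528]
ee_rot: [3.141, -0.0, -0.148]
force: [0.5, -3.4, 1.6]
width: 0.0282
```

Emit:
send_rows([
  {"offset": [0, 0, 0], "turn": 0},
  {"offset": [0, 0, 0], "turn": 0},
  {"offset": [0, 0, 0], "turn": 0},
  {"offset": [0, 0, 0], "turn": 0},
  {"offset": [0, 0, 0], "turn": 0},
  {"offset": [0, 0, 0], "turn": 0},
  {"offset": [0, 0, 0], "turn": 0},
  {"offset": [0, 0, 0], "turn": 0},
], hand=0)

```text
t: 10.7
eef_pos: [0.5906, 0.0254, 0.2527]
ee_rot: [-3.142, 0.0, -0.148]
force: [0.3, 0.4, -0.7]
width: 0.0436
```

Run:
```python
from h import *
f=grab('wrist'); cv2.imwrite('pics/f.png',f['frame']); tops(f,('green',),(.09,.13)); f=grab('side'); tops(f,('green',),(.09,.13)); go()
```

```text
green 636 z 0.1049 ray [0.6013 0.0253] box [0.6002 0.026 ] [0.01  0.025]
green 7 z 0.0937 ray [0.5767 0.0225] box [0.5767 0.023 ] [0.003 0.015]
at [0.5907 0.0254 0.2527] yaw -8.49 rpy [-3.142 -0.    -0.148] q [ 0.37  0.36 -0.37  0.   -0.84  1.05] w 0.0437 F [ 0.5 -0.1  0.5] t 10.8
```

View pics/f.png

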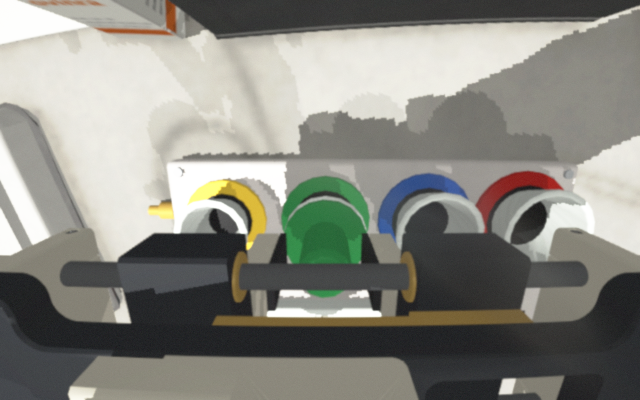

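Green is seated: its flange sits just above the rim at (325,215), and it's released. Next I'll rock it, lifting 12 mm in a light grip and then shifting so the tip stays against the port wall.

Emit:
send_rows([
  {"offset": [0, 0, 0], "turn": 0},
  {"offset": [0, 0, 0], "turn": 0},
  {"offset": [0, 0, 0], "turn": 0},
  {"offset": [0, 0, 0], "turn": 0},
  {"offset": [0, 0, -0.4], "turn": 0},
  {"offset": [0, 0, -0.8], "turn": 0},
  {"offset": [0, 0, -1.1], "turn": 0},
  {"offset": [0, 0, -1.1], "turn": 0},
], hand=-1, squeeze=5)

```text
t: 11.6
eef_pos: [0.5909, 0.0256, 0.2643]
ee_rot: [-3.141, -0.001, -0.148]
force: [-0.0, -0.6, -2.3]
width: 0.0283
```

Emit:
send_rows([
  {"offset": [-0.4, 0, 0], "turn": 0},
  {"offset": [-0.8, 0, 0], "turn": 0},
  {"offset": [-1.2, 0, 0], "turn": 0},
  {"offset": [-1.6, 0, 0], "turn": 0},
  {"offset": [-1.6, 0, 0], "turn": 0},
  {"offset": [-1.6, 0, 0], "turn": 0},
])

```text
t: 12.2
eef_pos: [0.5748, 0.0279, 0.2639]
ee_rot: [-3.141, -0.0, -0.148]
force: [1.3, -0.5, 2.6]
width: 0.0278
```

Run:
```python
from h import *
f=grab('wrist'); g=grab('side')
cv2.imwrite('pics/g.png',np.hstack([cv2.resize(f['frame'][130:350,200:480],(380,300)),cv2.resize(g['frame'][130:260,250:415],(380,300),interpolation=cv2.INTER_CUBIC)])); go()
```

```text
at [0.5749 0.0279 0.2637] yaw -8.49 rpy [-3.141 -0.    -0.148] q [ 0.39  0.33 -0.39 -0.   -0.85  1.03] w 0.0278 F [ 2.1 -0.7  0.5] t 12.3
```

View pics/g.png

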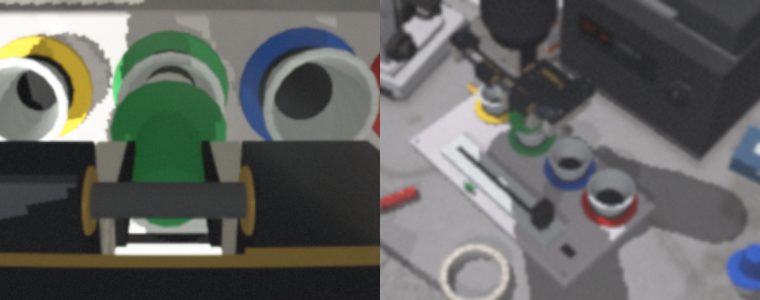

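```bash
cat >> h.py <<'E'
def lean(f,n,zr=(.055,.09)):
    "tilt of the flange's top face, by a plane through its depth points"
    W=cloud(f); hsv=cv2.cvtColor(f['frame'],cv2.COLOR_BGR2HSV); v=np.mgrid[0:400,0:640][0]
    m=sum(cv2.inRange(hsv,(a,90,30),(b,255,255)) for a,b in R[n]); m=cv2.erode(m,np.ones((3,3)))>0
    m&=(W[...,2]>zr[0])&(W[...,2]<zr[1])&(v<240); q=W[m]
    for _ in range(6):
        A=np.c_[q[:,:2]-q[:,:2].mean(0),np.ones(len(q))]; c=np.linalg.lstsq(A,q[:,2],rcond=None)[0]; r=abs(A@c-q[:,2]); q=q[r<max(.0015,2*np.median(r))]
    print(n,'flange pts',len(q),'z',c[2].round(4),'dz/dx,dz/dy',c[:2].round(3),'lean deg',np.degrees(np.arctan(np.hypot(*c[:2]))).round(1),'y centre',((q[:,1].max()+q[:,1].min())/2).round(4))
E
python3 -c "
from h import *
lean(last('wrist'),'green')"
```

```text
green flange pts 1882 z 0.0815 dz/dx,dz/dy [ 0.212 -0.032] lean deg 12.1 y centre 0.0279
```

It leans 12° with the tip in the port. Now back, down and release.

Emit:
send_rows([
  {"offset": [0.5, 0, 0], "turn": 0},
  {"offset": [1, 0, 0], "turn": 0},
  {"offset": [1.6, 0, 0], "turn": 0},
  {"offset": [1.6, 0, 0.4], "turn": 0},
  {"offset": [1.6, 0, 0.8], "turn": 0},
  {"offset": [1.6, 0, 1.1], "turn": 0},
  {"offset": [1.6, 0, 1.1], "turn": 0},
])

```text
t: 13.0
eef_pos: [0.5902, 0.0251, 0.2518]
ee_rot: [3.141, 0.002, -0.148]
force: [-1.2, -2.9, -2.8]
width: 0.0277
```

Emit:
send_rows([
  {"offset": [0, 0, 0], "turn": 0},
  {"offset": [0, 0, 0], "turn": 0},
  {"offset": [0, 0, 0], "turn": 0},
  {"offset": [0, 0, 0], "turn": 0},
  {"offset": [0, 0, 0], "turn": 0},
  {"offset": [0, 0, 0], "turn": 0},
  {"offset": [0, 0, 0], "turn": 0},
  {"offset": [0, 0, 0], "turn": 0},
], hand=0.1)

```text
t: 13.8
eef_pos: [0.5907, 0.0255, 0.2527]
ee_rot: [3.142, -0.0, -0.148]
force: [-0.1, 0.6, 0.8]
width: 0.0481
```

```bash
python3 -c "
from h import *
f=grab('wrist'); lean(f,'green'); tops(f,('green',),(.09,.13)); go((.5906,.0257,.36,-8.5))"
```

```text
green flange pts 1634 z 0.0655 dz/dx,dz/dy [-0.005 -0.009] lean deg 0.6 y centre 0.026
green 636 z 0.1049 ray [0.6013 0.0252] box [0.5998 0.0259] [0.011 0.025]
at [0.5907 0.0254 0.2527] yaw -8.49 rpy [ 3.142 -0.    -0.148] q [ 0.37  0.36 -0.37  0.   -0.84  1.05] w 0.0482 F [ 0.1 -0.1  0.2] t 13.85
[-0.01, -0.03, -10.73] 0.0
```

Green is back home: lean 0.6°, flange top at 65.5 mm. Next is blue.

Emit:
send_rows([
  {"offset": [0, 0, -4], "turn": 0},
  {"offset": [0, 0, -8], "turn": 0},
  {"offset": [0, 0, -12], "turn": 0},
  {"offset": [-2, 4, -13], "turn": 0},
  {"offset": [-4, 8, -13], "turn": 0},
  {"offset": [-6, 12.5, -13], "turn": 0},
  {"offset": [-7.5, 17, -13], "turn": 0},
  {"offset": [-9, 21, -13], "turn": 0},
], hand=0.3)

```text
t: 14.65
eef_pos: [0.4692, -0.1704, 0.3831]
ee_rot: [-3.142, -0.001, -0.148]
force: [-0.1, 0.2, -0.7]
width: 0.0571
```

```bash
python3 -c "
from h import *
go((.5,-.33,.38,-8.5))"
```

```text
at [ 0.4692 -0.1704  0.3831] yaw -8.47 rpy [-3.142e+00 -1.000e-03 -1.480e-01] q [ 0.05  0.08 -0.4   0.   -1.09  1.38] w 0.0571 F [-0.1  0.2 -0.7] t 14.65
[5.4, 15.33, 0.31] 0.0
```

Emit:
send_rows([
  {"offset": [1.5, 4.2, 0.3], "turn": 0},
  {"offset": [3, 8.5, 0.3], "turn": 0},
  {"offset": [4.2, 12.5, 0.3], "turn": 0},
  {"offset": [5.4, 15.3, 0.3], "turn": 0},
  {"offset": [5.4, 15.3, 0.3], "turn": 0},
  {"offset": [5.4, 15.3, 0.3], "turn": 0},
])

```text
t: 15.25
eef_pos: [0.5012, -0.3289, 0.379]
ee_rot: [-3.141, 0.001, -0.15]
force: [-0.1, 0.9, 0.0]
width: 0.0571
```

```bash
python3 -c "
from h import *
f=grab('wrist'); cv2.imwrite('pics/k.png',f['frame']); o=tops(f,('blue','red')); b=o['blue']; go((b[0],b[1],.30,-8.5),(b[0],b[1],.2205,-8.5)); lean(f,'blue',(.025,.045))"
```

```text
blue 674 z 0.0785 ray [ 0.5871 -0.3264] box [ 0.5873 -0.3262] [0.026 0.027]
red 488 z 0.0782 ray [ 0.4619 -0.3174] box [ 0.461  -0.3174] [0.027 0.027]
at [ 0.5012 -0.3281  0.3793] yaw -8.53 rpy [-3.141e+00  1.000e-03 -1.490e-01] q [-0.25  0.25 -0.2  -0.   -1.12  1.68] w 0.0569 F [-0.4 -0.1  0.7] t 15.3
[8.47, -1.45, 7.93] -0.0
[8.47, -1.45, 15.88] -0.0
blue flange pts 1643 z 0.0338 dz/dx,dz/dy [ 0.001 -0.034] lean deg 1.9 y centre -0.1957
```

Emit:
send_rows([
  {"offset": [3.5, -0.7, 3], "turn": 0},
  {"offset": [7, -1.4, 6], "turn": 0},
  {"offset": [8.5, -1.45, 8.5], "turn": 0},
  {"offset": [8.5, -1.45, 12], "turn": 0},
  {"offset": [8.5, -1.45, 14.5], "turn": 0},
  {"offset": [8.5, -1.45, 15.9], "turn": 0},
  {"offset": [8.5, -1.45, 15.9], "turn": 0},
  {"offset": [8.5, -1.45, 15.9], "turn": 0},
])

```text
t: 16.1
eef_pos: [0.5882, -0.3261, 0.222]
ee_rot: [3.141, -0.001, -0.147]
force: [-0.6, -0.6, 0.4]
width: 0.0568
```

Emit:
send_rows([
  {"offset": [0, 0, 0], "turn": 0},
  {"offset": [0, 0, 0], "turn": 0},
  {"offset": [0, 0, 0], "turn": 0},
  {"offset": [0, 0, 0], "turn": 0},
  {"offset": [0, 0, 0], "turn": 0},
], hand=-1, squeeze=10)

```text
t: 16.6
eef_pos: [0.5878, -0.3266, 0.2212]
ee_rot: [3.141, -0.001, -0.148]
force: [-1.2, 0.9, 2.9]
width: 0.0277
```

Emit:
send_rows([
  {"offset": [0, 0, -3], "turn": 0},
  {"offset": [0, 0, -7], "turn": 0},
  {"offset": [0, 0, -11], "turn": 0},
  {"offset": [0, 0, -14], "turn": 0},
  {"offset": [-1, -4, -14], "turn": 0},
  {"offset": [-2, -8, -14], "turn": 0},
  {"offset": [-2, -8, -14], "turn": 0},
])

```text
t: 17.3
eef_pos: [0.579, -0.241, 0.361]
ee_rot: [-3.14, -0.0, -0.146]
force: [1.3, -1.1, -1.2]
width: 0.0274
```

```bash
python3 -c "
from h import *
go((.579,-.0487,.36,-8.5),(.579,-.0487,.265,-8.5),(.579,-.0487,.253,-8.5))"
```

```text
at [ 0.579 -0.241  0.361] yaw -8.36 rpy [-3.14  -0.    -0.146] q [-0.08  0.31 -0.16 -0.   -1.1   1.51] w 0.0274 F [ 1.3 -1.1 -1.2] t 17.3
[-2.79, -19.03, 0.1] 0.1
[-2.79, -19.03, 9.6] 0.1
[-2.79, -19.03, 10.8] 0.1
```

Emit:
send_rows([
  {"offset": [-0.7, -4.5, 0], "turn": 0},
  {"offset": [-1.4, -9, 0], "turn": 0},
  {"offset": [-2.1, -13.5, 0], "turn": 0},
  {"offset": [-2.8, -17.5, 0], "turn": 0},
  {"offset": [-2.8, -19, 1], "turn": 0},
  {"offset": [-2.8, -19, 4], "turn": 0},
  {"offset": [-2.8, -19, 7], "turn": 0},
  {"offset": [-2.8, -19, 8.8], "turn": 0},
])

```text
t: 18.1
eef_pos: [0.5792, -0.0525, 0.27]
ee_rot: [3.141, 0.003, -0.148]
force: [1.0, -0.0, -1.1]
width: 0.0279
```

Emit:
send_rows([
  {"offset": [0, 0, 0], "turn": 0},
  {"offset": [0, 0, 0.5], "turn": 0},
  {"offset": [0, 0, 1], "turn": 0},
  {"offset": [0, 0, 1.4], "turn": 0},
  {"offset": [0, 0, 1.7], "turn": 0},
  {"offset": [0, 0, 2], "turn": 0},
  {"offset": [0, 0, 2], "turn": 0},
], squeeze=4)

```text
t: 18.8
eef_pos: [0.5803, -0.052, 0.2529]
ee_rot: [-3.141, -0.001, -0.148]
force: [-0.5, 2.6, 0.3]
width: 0.0281
```

Emit:
send_rows([
  {"offset": [0, 0, 0], "turn": 0},
  {"offset": [0, 0, 0], "turn": 0},
  {"offset": [0, 0, 0], "turn": 0},
  {"offset": [0, 0, 0], "turn": 0},
  {"offset": [0, 0, 0], "turn": 0},
  {"offset": [0, 0, 0], "turn": 0},
  {"offset": [0, 0, 0], "turn": 0},
  {"offset": [0, 0, 0], "turn": 0},
], hand=0)

```text
t: 19.6
eef_pos: [0.58, -0.0524, 0.2527]
ee_rot: [3.142, 0.0, -0.148]
force: [-0.6, 0.6, -0.4]
width: 0.0438
```

```bash
python3 -c "
from h import *
f=grab('wrist'); lean(f,'blue'); tops(f,('blue',),(.09,.13)); go((.579,-.0487,.253,-8.5))"
```

```text
blue flange pts 2088 z 0.0656 dz/dx,dz/dy [0.003 0.015] lean deg 0.9 y centre -0.0507
blue 512 z 0.1049 ray [ 0.5902 -0.0515] box [ 0.589  -0.0511] [0.009 0.023]
at [ 0.5801 -0.0523  0.2527] yaw -8.49 rpy [-3.142 -0.    -0.148] q [ 0.25  0.35 -0.39  0.   -0.83  1.18] w 0.0437 F [ 0.1 -0.3  0.5] t 19.65
[-0.16, -0.34, -0.03] 0.0
```

Emit:
send_rows([
  {"offset": [0, -0.2, 0], "turn": 0},
  {"offset": [0, -0.2, 0], "turn": 0},
  {"offset": [0, -0.2, 0], "turn": 0},
  {"offset": [0, -0.2, 0], "turn": 0},
  {"offset": [0, -0.2, -0.4], "turn": 0},
  {"offset": [0, -0.2, -0.8], "turn": 0},
  {"offset": [0, -0.2, -1.1], "turn": 0},
  {"offset": [0, -0.2, -1.1], "turn": 0},
], hand=-1, squeeze=5)

```text
t: 20.45
eef_pos: [0.5805, -0.0503, 0.2643]
ee_rot: [-3.141, -0.001, -0.148]
force: [0.3, -0.4, -1.1]
width: 0.0278
```

Emit:
send_rows([
  {"offset": [-0.4, 0, 0], "turn": 0},
  {"offset": [-0.8, 0, 0], "turn": 0},
  {"offset": [-1.2, 0, 0], "turn": 0},
  {"offset": [-1.6, 0, 0], "turn": 0},
  {"offset": [-1.6, 0, 0], "turn": 0},
  {"offset": [-1.6, 0, 0], "turn": 0},
])

```text
t: 21.05
eef_pos: [0.5645, -0.0479, 0.2639]
ee_rot: [-3.141, -0.001, -0.148]
force: [2.8, -0.2, 1.7]
width: 0.028
```

```bash
python3 -c "
from h import *
f=grab('wrist'); lean(f,'blue',(.055,.1)); go()"
```

```text
blue flange pts 2071 z 0.0823 dz/dx,dz/dy [ 0.193 -0.03 ] lean deg 11.0 y centre -0.048
at [ 0.5646 -0.0479  0.2638] yaw -8.48 rpy [-3.141 -0.    -0.148] q [ 0.26  0.31 -0.41  0.   -0.85  1.16] w 0.0279 F [ 2.3 -0.1  2.8] t 21.1
```

Blue leans 11°. Back home and release.

Emit:
send_rows([
  {"offset": [0.5, 0, 0], "turn": 0},
  {"offset": [1, 0, 0], "turn": 0},
  {"offset": [1.6, 0, 0], "turn": 0},
  {"offset": [1.6, 0, 0.4], "turn": 0},
  {"offset": [1.6, 0, 0.8], "turn": 0},
  {"offset": [1.6, 0, 1.1], "turn": 0},
  {"offset": [1.6, 0, 1.1], "turn": 0},
])

```text
t: 21.8
eef_pos: [0.5799, -0.0505, 0.2518]
ee_rot: [3.141, 0.001, -0.148]
force: [-0.6, 0.2, -1.9]
width: 0.0279
```

Emit:
send_rows([
  {"offset": [0, 0, 0], "turn": 0},
  {"offset": [0, 0, 0], "turn": 0},
  {"offset": [0, 0, 0], "turn": 0},
  {"offset": [0, 0, 0], "turn": 0},
  {"offset": [0, 0, 0], "turn": 0},
  {"offset": [0, 0, 0], "turn": 0},
  {"offset": [0, 0, 0], "turn": 0},
  {"offset": [0, 0, 0], "turn": 0},
], hand=0.1)

```text
t: 22.6
eef_pos: [0.5804, -0.0504, 0.2527]
ee_rot: [-3.142, -0.0, -0.148]
force: [-0.9, 1.0, 0.8]
width: 0.0481
```

```bash
python3 -c "
from h import *
f=grab('wrist'); lean(f,'blue',(.055,.1)); lean(f,'green'); go()"
```

```text
blue flange pts 2119 z 0.0655 dz/dx,dz/dy [-0.002 -0.005] lean deg 0.3 y centre -0.0499
green flange pts 1409 z 0.0654 dz/dx,dz/dy [-0.019 -0.005] lean deg 1.1 y centre 0.024
at [ 0.5804 -0.0504  0.2527] yaw -8.49 rpy [ 3.142 -0.    -0.148] q [ 0.25  0.35 -0.39  0.   -0.83  1.17] w 0.0481 F [-0.1  0.6 -0.3] t 22.65
```

Emit:
send_rows([
  {"offset": [0, 0, -4], "turn": 0},
  {"offset": [0, 0, -8], "turn": 0},
  {"offset": [0, 0, -12], "turn": 0},
  {"offset": [-3, 3, -13], "turn": 0},
  {"offset": [-6, 6.5, -13], "turn": 0},
  {"offset": [-8.5, 10.5, -13], "turn": 0},
  {"offset": [-11, 14.5, -13], "turn": 0},
  {"offset": [-12.5, 18.5, -13], "turn": 0},
], hand=0.3)

```text
t: 23.45
eef_pos: [0.4272, -0.2157, 0.3832]
ee_rot: [-3.141, -0.001, -0.148]
force: [1.2, -0.7, 0.7]
width: 0.0565
```

```bash
python3 -c "
from h import *
go((.42,-.31,.38,-8.5))"
```

```text
at [ 0.4272 -0.2157  0.3832] yaw -8.45 rpy [-3.141e+00 -1.000e-03 -1.480e-01] q [-0.06  0.05 -0.44 -0.   -1.08  1.48] w 0.0565 F [ 1.2 -0.7  0.7] t 23.45
[0.67, 9.43, 0.32] 0.0
```

Emit:
send_rows([
  {"offset": [0.3, 4.2, 0.3], "turn": 0},
  {"offset": [0.6, 8, 0.3], "turn": 0},
  {"offset": [0.7, 9.4, 0.3], "turn": 0},
  {"offset": [0.7, 9.4, 0.3], "turn": 0},
  {"offset": [0.7, 9.4, 0.3], "turn": 0},
])

```text
t: 23.95
eef_pos: [0.4223, -0.3088, 0.3794]
ee_rot: [-3.141, 0.0, -0.149]
force: [-0.4, -0.4, -0.1]
width: 0.057
```

```bash
python3 -c "
from h import *
f=grab('wrist'); cv2.imwrite('pics/m.png',f['frame']); o=tops(f,('red',)); b=o['red']; go((b[0],b[1],.30,-8.5),(b[0],b[1],.2205,-8.5))"
```

```text
red 604 z 0.0783 ray [ 0.4609 -0.3171] box [ 0.4606 -0.3173] [0.027 0.027]
at [ 0.4224 -0.3083  0.3795] yaw -8.49 rpy [-3.141  0.    -0.148] q [-0.26  0.13 -0.36 -0.   -1.09  1.68] w 0.057 F [-0.1  1.1 -0.1] t 24.0
[3.93, 0.3, 7.95] 0.0
[3.93, 0.3, 15.9] 0.0
```

View pics/m.png

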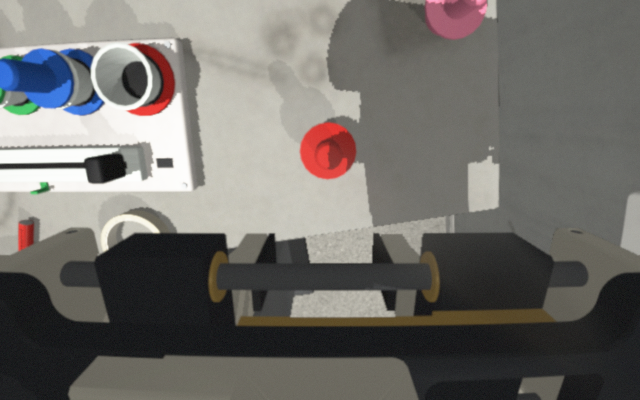

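The red plug is at (328,152), pink at (457,10), and blue is seated at (40,75). I'll use the side camera to check that green is still home.

```bash
python3 -c "
from h import *
f=grab('side'); cv2.imwrite('pics/n.png',cv2.resize(f['frame'][140:310,255:475],None,fx=3,fy=3,interpolation=cv2.INTER_CUBIC)); tops(f,('green','blue'),(.09,.12))"
```

```text
green 45 z 0.1054 ray [0.5887 0.022 ] box [0.588  0.0223] [0.025 0.024]
blue 51 z 0.1044 ray [ 0.5764 -0.053 ] box [ 0.5766 -0.0526] [0.025 0.027]
```

View pics/n.png

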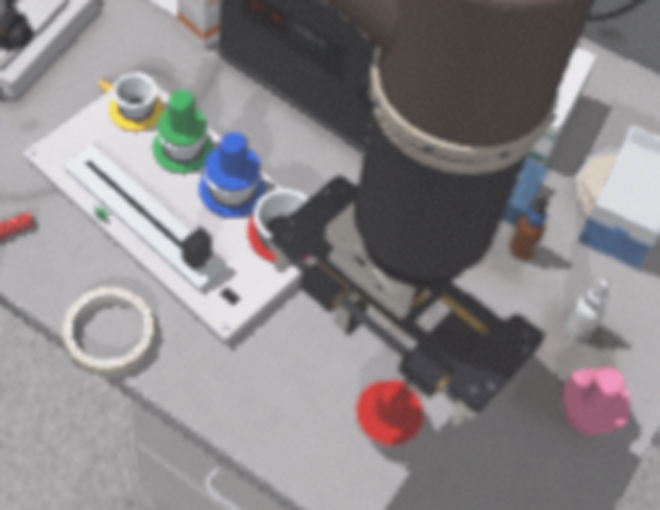

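Emit:
send_rows([
  {"offset": [2, 0.15, 3], "turn": 0},
  {"offset": [3.9, 0.3, 6], "turn": 0},
  {"offset": [3.9, 0.3, 9], "turn": 0},
  {"offset": [3.9, 0.3, 12], "turn": 0},
  {"offset": [3.9, 0.3, 14.5], "turn": 0},
  {"offset": [3.9, 0.3, 15.9], "turn": 0},
  {"offset": [3.9, 0.3, 15.9], "turn": 0},
  {"offset": [3.9, 0.3, 15.9], "turn": 0},
])

```text
t: 24.85
eef_pos: [0.4612, -0.317, 0.2211]
ee_rot: [3.141, -0.0, -0.147]
force: [0.1, 0.9, -0.2]
width: 0.0571
```

Green (182,130) and blue (232,180) both stand upright in their ports, the yellow port is empty, and both bottles are standing. I'll take red.

Emit:
send_rows([
  {"offset": [0, 0, 0], "turn": 0},
  {"offset": [0, 0, 0], "turn": 0},
  {"offset": [0, 0, 0], "turn": 0},
  {"offset": [0, 0, 0], "turn": 0},
  {"offset": [0, 0, 0], "turn": 0},
], hand=-1, squeeze=10)

```text
t: 25.35
eef_pos: [0.4606, -0.3177, 0.2211]
ee_rot: [3.141, -0.001, -0.148]
force: [-0.6, -0.5, 1.1]
width: 0.0276
```

Emit:
send_rows([
  {"offset": [0, 0, -3], "turn": 0},
  {"offset": [0, 0, -7], "turn": 0},
  {"offset": [0, 0, -11], "turn": 0},
  {"offset": [0, 0, -14], "turn": 0},
  {"offset": [2, -3.5, -14], "turn": 0},
  {"offset": [4, -7, -14], "turn": 0},
  {"offset": [4, -7, -14], "turn": 0},
])

```text
t: 26.05
eef_pos: [0.5124, -0.2518, 0.3608]
ee_rot: [-3.141, -0.001, -0.146]
force: [-0.1, -0.6, -1.2]
width: 0.0277
```

```bash
python3 -c "
from h import *
go((.569,-.1245,.36,-8.5),(.569,-.1245,.265,-8.5),(.569,-.1245,.253,-8.5))"
```

```text
at [ 0.5124 -0.2518  0.3608] yaw -8.36 rpy [-3.141e+00 -1.000e-03 -1.460e-01] q [-0.11  0.22 -0.28 -0.   -1.06  1.54] w 0.0277 F [-0.1 -0.6 -1.2] t 26.05
[3.75, -13.42, 0.08] 0.1
[3.75, -13.42, 9.58] 0.1
[3.75, -13.42, 10.78] 0.1
```

Emit:
send_rows([
  {"offset": [1.2, -4.5, 0], "turn": 0},
  {"offset": [2.5, -9, 0], "turn": 0},
  {"offset": [3.7, -13.4, 0], "turn": 0},
  {"offset": [3.7, -13.6, 1], "turn": 0},
  {"offset": [3.7, -13.6, 4], "turn": 0},
  {"offset": [3.7, -13.6, 7], "turn": 0},
  {"offset": [3.7, -13.6, 8.8], "turn": 0},
  {"offset": [3.7, -13.6, 8.8], "turn": 0},
])

```text
t: 26.85
eef_pos: [0.5658, -0.1257, 0.2696]
ee_rot: [3.141, 0.006, -0.149]
force: [-0.1, 0.7, -1.2]
width: 0.0278
```

Emit:
send_rows([
  {"offset": [0, 0, 0], "turn": 0},
  {"offset": [0, 0, 0.5], "turn": 0},
  {"offset": [0, 0, 1], "turn": 0},
  {"offset": [0, 0, 1.4], "turn": 0},
  {"offset": [0, 0, 1.7], "turn": 0},
  {"offset": [0, 0, 2], "turn": 0},
  {"offset": [0, 0, 2], "turn": 0},
], squeeze=4)

```text
t: 27.55
eef_pos: [0.5675, -0.1253, 0.2527]
ee_rot: [3.141, -0.001, -0.148]
force: [1.1, -1.5, -1.2]
width: 0.028
```

Emit:
send_rows([
  {"offset": [0, 0, 0], "turn": 0},
  {"offset": [0, 0, 0], "turn": 0},
  {"offset": [0, 0, 0], "turn": 0},
  {"offset": [0, 0, 0], "turn": 0},
  {"offset": [0, 0, 0], "turn": 0},
  {"offset": [0, 0, 0], "turn": 0},
  {"offset": [0, 0, 0], "turn": 0},
  {"offset": [0, 0, 0], "turn": 0},
], hand=0)

```text
t: 28.35
eef_pos: [0.5672, -0.1252, 0.2527]
ee_rot: [-3.142, -0.0, -0.148]
force: [-0.1, 0.3, 0.1]
width: 0.0441
```

```bash
python3 -c "
from h import *
f=grab('wrist'); lean(f,'red'); lean(f,'blue');tops(f,('red',),(.09,.13)); go()"
```

```text
red flange pts 2728 z 0.0654 dz/dx,dz/dy [-0.009 -0.005] lean deg 0.6 y centre -0.1254
blue flange pts 1766 z 0.0654 dz/dx,dz/dy [-0.007  0.   ] lean deg 0.4 y centre -0.0511
red 703 z 0.105 ray [ 0.5782 -0.1253] box [ 0.5767 -0.1249] [0.012 0.025]
at [ 0.5671 -0.1253  0.2527] yaw -8.49 rpy [-3.142  0.    -0.148] q [ 0.12  0.35 -0.39 -0.   -0.83  1.3 ] w 0.0443 F [ 0.2 -0.   0.5] t 28.4
```

Red is seated. Rock it.

Emit:
send_rows([
  {"offset": [0.2, 0, 0], "turn": 0},
  {"offset": [0.2, 0, 0], "turn": 0},
  {"offset": [0.2, 0, 0], "turn": 0},
  {"offset": [0.2, 0, 0], "turn": 0},
  {"offset": [0.2, 0, -0.4], "turn": 0},
  {"offset": [0.2, 0, -0.8], "turn": 0},
  {"offset": [0.2, 0, -1.1], "turn": 0},
  {"offset": [0.2, 0, -1.1], "turn": 0},
], hand=-1, squeeze=5)

```text
t: 29.2
eef_pos: [0.5693, -0.1255, 0.2643]
ee_rot: [-3.141, -0.001, -0.148]
force: [0.2, 0.7, -0.6]
width: 0.0277
```

Emit:
send_rows([
  {"offset": [-0.4, 0, 0], "turn": 0},
  {"offset": [-0.8, 0, 0], "turn": 0},
  {"offset": [-1.2, 0, 0], "turn": 0},
  {"offset": [-1.6, 0, 0], "turn": 0},
  {"offset": [-1.6, 0, 0], "turn": 0},
  {"offset": [-1.6, 0, 0], "turn": 0},
])

```text
t: 29.8
eef_pos: [0.5534, -0.1231, 0.264]
ee_rot: [-3.141, -0.001, -0.148]
force: [2.3, 0.6, 3.1]
width: 0.0277
```

```bash
python3 -c "
from h import *
f=grab('wrist'); lean(f,'red',(.055,.1)); go()"
```

```text
red flange pts 2799 z 0.0823 dz/dx,dz/dy [ 0.19  -0.028] lean deg 10.9 y centre -0.123
at [ 0.5534 -0.1231  0.2639] yaw -8.48 rpy [-3.141 -0.    -0.148] q [ 0.13  0.31 -0.41  0.   -0.85  1.3 ] w 0.0277 F [ 2.5 -0.4  3.3] t 29.85
```

Emit:
send_rows([
  {"offset": [0.5, 0, 0], "turn": 0},
  {"offset": [1, 0, 0], "turn": 0},
  {"offset": [1.6, 0, 0], "turn": 0},
  {"offset": [1.6, 0, 0.4], "turn": 0},
  {"offset": [1.6, 0, 0.8], "turn": 0},
  {"offset": [1.6, 0, 1.1], "turn": 0},
  {"offset": [1.6, 0, 1.1], "turn": 0},
])

```text
t: 30.55
eef_pos: [0.5686, -0.1257, 0.2518]
ee_rot: [3.141, 0.002, -0.149]
force: [-2.3, -0.8, -2.6]
width: 0.0278
```

Emit:
send_rows([
  {"offset": [0, 0, 0], "turn": 0},
  {"offset": [0, 0, 0], "turn": 0},
  {"offset": [0, 0, 0], "turn": 0},
  {"offset": [0, 0, 0], "turn": 0},
  {"offset": [0, 0, 0], "turn": 0},
  {"offset": [0, 0, 0], "turn": 0},
  {"offset": [0, 0, 0], "turn": 0},
  {"offset": [0, 0, 0], "turn": 0},
], hand=0.1)

```text
t: 31.35
eef_pos: [0.5691, -0.1256, 0.2527]
ee_rot: [3.142, -0.0, -0.148]
force: [0.1, 0.2, 0.2]
width: 0.0479
```

Emit:
send_rows([
  {"offset": [0, 0, -4], "turn": 0},
  {"offset": [0, 0, -8], "turn": 0},
  {"offset": [0, 0, -12], "turn": 0},
  {"offset": [-3, -3, -12], "turn": 0},
  {"offset": [-6, -6, -12], "turn": 0},
  {"offset": [-9, -9, -12], "turn": 0},
  {"offset": [-11, -10, -12], "turn": 0},
  {"offset": [-11, -10, -12], "turn": 0},
])

```text
t: 32.15
eef_pos: [0.4731, -0.0092, 0.3732]
ee_rot: [-3.141, -0.001, -0.146]
force: [-0.6, 0.2, -0.1]
width: 0.0482
```

Run:
```python
from h import *
f=grab('wrist'); cv2.imwrite('pics/q.png',f['frame'])
tops(f,('red','green','blue'),(.095,.115)); go()
W=cloud(f); z=W[...,2]; v,u=np.mgrid[0:400,0:640]; ok=(f['range_z']>0)&(v<225)
hsv=cv2.cvtColor(f['frame'],cv2.COLOR_BGR2HSV)
g=(cv2.inRange(hsv,(45,90,40),(85,255,255))>0)&ok&(W[...,0]<.485)&(z<.05); print('ptr',g.sum(),np.median(W[g],0).round(4),W[g&(z>.033)].mean(0).round(4),u[g].mean(),v[g].mean(),'ray',onz(f,u[g].mean(),v[g].mean(),.036).round(4))
m=ok&(z>.068)&(z<.080)&(W[...,0]<.515)&(W[...,0]>.45); q=W[m]; print('grip',m.sum(),q.mean(0).round(4),((q.min(0)+q.max(0))/2).round(4))
```

```text
red 942 z 0.108 ray [ 0.5683 -0.1224] box [ 0.5685 -0.1235] [0.027 0.027]
green 969 z 0.108 ray [0.5906 0.0258] box [0.5909 0.0264] [0.027 0.028]
blue 967 z 0.108 ray [ 0.5791 -0.0486] box [ 0.5792 -0.0489] [0.027 0.027]
at [ 0.4743 -0.0097  0.3733] yaw -8.36 rpy [-3.141e+00 -1.000e-03 -1.460e-01] q [ 0.4   0.05 -0.46 -0.   -1.06  1.03] w 0.0482 F [-0.1 -0.3 -0.3] t 32.2
ptr 86 [0.47   0.0393 0.0264] [0.4685 0.0396 0.0377] 283.8255813953488 193.47674418604652 ray [0.4723 0.0382 0.036 ]
grip 576 [ 0.4836 -0.076   0.0744] [ 0.4826 -0.0763  0.0727]
```

View pics/q.png

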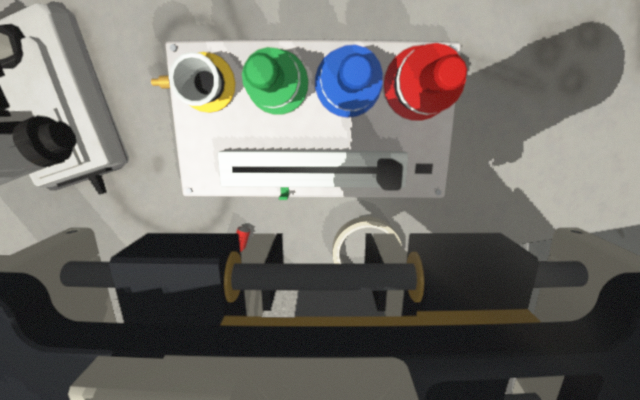

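All three plugs are seated with their tops at 108 mm: green (262,68), blue (355,72) and red (448,72). The grip is at (390,173) and the pointer at (284,193), so the slide needs about 11.2 cm. Grasp the grip.

Run:
```python
from h import *
go((.4835,-.077,.28,-8.5),(.4835,-.077,.227,-8.5))
f=last('wrist'); cv2.imwrite('pics/r.png',cv2.resize(f['frame'][140:205,210:450],None,fx=3.3,fy=3.3,interpolation=cv2.INTER_CUBIC))
```

```text
at [ 0.4743 -0.0097  0.3733] yaw -8.36 rpy [-3.141e+00 -1.000e-03 -1.460e-01] q [ 0.4   0.05 -0.46 -0.   -1.06  1.03] w 0.0482 F [-0.1 -0.3 -0.3] t 32.2
[1.89, 6.53, 9.33] 0.1
[1.89, 6.53, 14.63] 0.1
```

View pics/r.png

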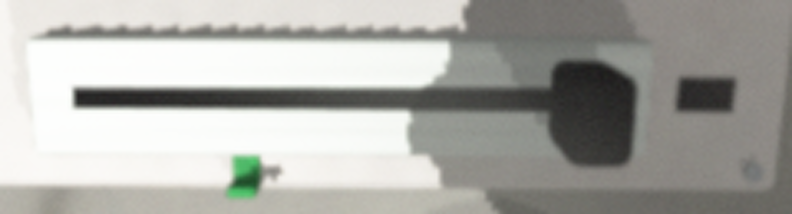

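Emit:
send_rows([
  {"offset": [0.9, 3.3, 3], "turn": 0},
  {"offset": [1.9, 6.5, 6], "turn": 0},
  {"offset": [1.9, 6.5, 9.3], "turn": 0},
  {"offset": [1.9, 6.5, 12], "turn": 0},
  {"offset": [1.9, 6.5, 14.6], "turn": 0},
  {"offset": [1.9, 6.5, 14.6], "turn": 0},
  {"offset": [1.9, 6.5, 14.6], "turn": 0},
])

```text
t: 32.9
eef_pos: [0.4849, -0.0779, 0.2267]
ee_rot: [3.141, 0.001, -0.148]
force: [1.0, 0.0, 1.0]
width: 0.0482
```

Emit:
send_rows([
  {"offset": [0, 0, 0], "turn": 0},
  {"offset": [0, 0, 0], "turn": 0},
  {"offset": [0, 0, 0], "turn": 0},
  {"offset": [0, 0, 0], "turn": 0},
  {"offset": [0, 0, 0], "turn": 0},
], hand=-1, squeeze=12)

```text
t: 33.4
eef_pos: [0.4845, -0.0774, 0.2274]
ee_rot: [-3.141, -0.001, -0.148]
force: [-0.7, 0.0, 6.4]
width: 0.0203
```

Emit:
send_rows([
  {"offset": [0, -2, 0], "turn": 0},
  {"offset": [0, -4, 0], "turn": 0},
  {"offset": [0, -6, 0], "turn": 0},
  {"offset": [0, -8, 0], "turn": 0},
  {"offset": [0, -9.8, 0], "turn": 0},
  {"offset": [0, -10.8, 0], "turn": 0},
  {"offset": [0, -11.1, 0], "turn": 0},
  {"offset": [0, -11.1, 0], "turn": 0},
])

```text
t: 34.2
eef_pos: [0.5013, 0.033, 0.2274]
ee_rot: [-3.141, -0.002, -0.147]
force: [-0.1, 1.1, 5.7]
width: 0.0198
```

Emit:
send_rows([
  {"offset": [0, 0, 0], "turn": 0},
  {"offset": [0, 0, 0], "turn": 0},
  {"offset": [0, 0, 0], "turn": 0},
])

```text
t: 34.5
eef_pos: [0.5012, 0.0325, 0.2273]
ee_rot: [-3.14, -0.002, -0.148]
force: [0.5, 1.7, 5.2]
width: 0.0198
```

Release, rise and check level with the pointer.

Emit:
send_rows([
  {"offset": [0, 0, 0], "turn": 0},
  {"offset": [0, 0, 0], "turn": 0},
  {"offset": [0, 0, 0], "turn": 0},
  {"offset": [0, 0, -4], "turn": 0},
  {"offset": [0, 0, -8], "turn": 0},
  {"offset": [-1, 0, -12], "turn": 0},
  {"offset": [-2, 0, -14], "turn": 0},
  {"offset": [-2, 0, -14], "turn": 0},
], hand=0.1)

```text
t: 35.3
eef_pos: [0.4807, 0.0353, 0.3699]
ee_rot: [-3.139, -0.005, -0.148]
force: [0.7, 0.2, -0.5]
width: 0.048
```

Run:
```python
from h import *
f=grab('wrist'); go(); tops(f,('red','green','blue'),(.095,.115))
W=cloud(f); z=W[...,2]; v,u=np.mgrid[0:400,0:640]; ok=(f['range_z']>0)&(v<225)
hsv=cv2.cvtColor(f['frame'],cv2.COLOR_BGR2HSV); yh=np.array([.148,.989])
g=(cv2.inRange(hsv,(45,70,25),(85,255,255))>0)&ok&(W[...,0]<.487)&(z<.05)&(W[...,1]>0); q=W[g]; s=q[:,:2]@yh
print('ptr',g.sum(),np.median(q,0).round(4),u[g].min(),u[g].max(),v[g].min(),v[g].max(),'y_m',s.mean().round(4),np.percentile(s,[3,97]).round(4))
m=ok&(z>.068)&(z<.080)&(W[...,0]<.53)&(W[...,0]>.46); q=W[m]; s=q[:,:2]@yh; print('grip',m.sum(),q.mean(0).round(4),'y_m',s.mean().round(4),np.percentile(s,[2,98]).round(4))
a=int(u[g].mean()),int(v[g].mean()); print(a)
cv2.imwrite('pics/s.png',cv2.resize(f['frame'][a[1]-60:a[1]+30,a[0]-70:a[0]+70],None,fx=5,fy=5,interpolation=cv2.INTER_CUBIC))
```

```text
at [0.4806 0.0353 0.3681] yaw -8.47 rpy [-3.14e+00 -3.00e-03 -1.48e-01] q [ 0.48  0.07 -0.46 -0.   -1.05  0.94] w 0.0477 F [ 0.4 -0.2  0.5] t 35.35
red 926 z 0.1079 ray [ 0.5685 -0.122 ] box [ 0.5686 -0.1231] [0.027 0.028]
green 980 z 0.108 ray [0.5907 0.0268] box [0.591  0.0267] [0.027 0.027]
blue 960 z 0.1079 ray [ 0.579  -0.0476] box [ 0.579  -0.0484] [0.027 0.027]
ptr 74 [0.4698 0.0399 0.0312] 320 327 193 202 y_m 0.1089 [0.1048 0.1129]
grip 578 [0.5005 0.0346 0.0745] y_m 0.1083 [0.0985 0.118 ]
(323, 197)
```

View pics/s.png

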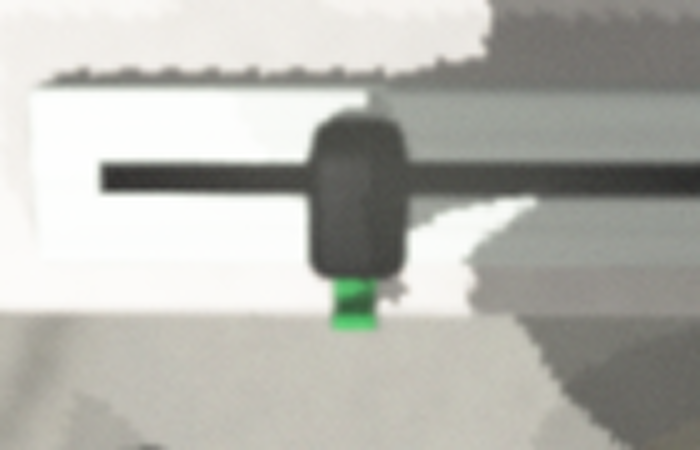

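The grip (358,195) and the pointer (354,303) are level, about 0.6 mm apart, and the plugs are all home. Handing in.

```bash
python3 -c "
from h import *
print(job_done())"
```

```text
the job is handed in; nothing more can be done
None
```

I finished the job and handed it in at about 35 s of robot time; the hand-in gives no verdict. I shut the valve, loaded and rocked the three plugs that were there, then set the valve to the pointer. No yellow plug was visible, so I skipped the yellow steps.

- **Valve shut:** I slid the grip towards the black mark until I felt the end stop (about 8 N), and it was still beside the mark before the last slide.
- **Seating and rocking:** Each plug was seated, then rocked in its port, and let settle before the next. They leaned 12.1° (green), 11.0° (blue) and 10.9° (red).
- **Plugs at the end:** All three head tops were at 108 mm, which is fully seated. After rocking, green and blue measured 1.1° or less from upright. I did not repeat the lean measurement for red; it was 0.6° before its rock.
- **Valve open setting:** The grip and the pointer differ by about 0.6 mm along the track.
- **Bottles:** I went nowhere near them after the mid-run side view, which showed both standing where they were. I did not view them again at the end.
- **Measurements that disagreed:** My first two-view estimate of the grip's height gave 54 mm because the pixels were badly matched. I used the depth reading of 74.5 mm, which agrees with the text. Side and wrist positions differed by up to about 4 mm, and I went by the wrist camera.

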